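Free the stuck teal bracket cup

ROBOT

A 6-joint arm with a two-finger parallel gripper is mounted at the origin on the work surface. World frame = base frame: x ahead of the robot, y to its left, z up, the work surface at z = 0. Lengths are in m, angles in rad, forces in N, time in s.
With the tool pointing down it reaches from about 0.35 to 0.775 m from the base axis. Payload 7.3 kg.
Tool frame: the origin (TCP) lies at the very end of the fingers, on their centre line; the grasp point (between the pads) lies 19 mm behind it (robot.pinch_z is the distance from the TCP to the grasp point, in m); z points along the fingers, y is the line along which they close (so a half turn about z gives the same grasp; the last joint's range is limited). The gripper opens to 92 mm and grips with 3 to 60 N. Pads are 19 mm wide; open, the fingers measure 130 mm over their backs; the gripper's body (75 mm by 190 mm) begins 47 mm behind the grasp point.
Start: joints at [1.19, 0.342, 1.524, -0, 1.275, -0.146], TCP at [0.122, 0.511, 0.194] pointing down, gripper open.
Joint ranges: [-2.53, 2.53], [-0.77, 2.02], [0.04, 2.7], [-1, 4.14], [0.28, 2.66], [-3.11, 3.11]. Speed limits (rad/s): [2.57, 2.57, 3.14, 3.14, 3.14, 3.14].

INTERFACE

Orientations are given as [roll, pitch, yaw] about the fixed x, y, z axes, in that order (R = Rz(yaw) Ry(pitch) Rx(roll)).
In Python, from cell import robot gives the robot as it stands.
- The arm moves only by the tool move_arm, never from a script. Its argument "motion" is a list of rows, each a list of 6 numbers: the shift along the tool's x, y, z in units of 0.1 m (1.0 is 0.1 m), then the turn, a rotation vector about the tool's x, y, z in units of pi rad (1.0 is pi rad). In form: [[dx, dy, dz, rx, ry, rz], ...]. A call has 1 to 12 rows; each row is the pose to reach, as a shift and turn from the pose commanded when the call began, along the tool's axes at that moment, turning the shorter way round; what a row does not reach only later rows make up. A row lasts 1/8 s, in which the tool goes at most 62.5 mm and 10.7 degrees, less where a joint would pass 70% of its speed; a pose out of reach is approached as far as the arm can. A call with a number of a shift or a turn outside -1 to 1 is refused whole. A call with a gripper value outside its range is refused whole. "fingers" is the opening, from -1 (shut) to 1 (fully open), set as the call begins (left out, the last holds). The fingers move at their own pace and stop on an object; "newtons" is the grip in N (left out, the last holds). Time passes only in rows, so rows that repeat a pose let the fingers close. It gives the time, the measured TCP pose, the force, the opening and the grip force at its end, in the units of the state.
- robot.observe(): the state, without advancing time (a new reading comes with each control period).
- robot.read_camera(name): name is "side" or "top"; returns a dict with "image" (420x560x3 uint8, red, green, blue), "range_z" (420x560 float32, m along the optical axis (not along the pixel's ray), 0 where there is no reading), "vfov" (degrees; the focal length in pixels is half the picture's height over the tangent of half this angle, whatever the lens; pixels are square), "cx", "cy" (the principal point, pixels), "extrinsics" (4x4, takes a point from camera to world coordinates). Camera axes: x right, y up, looking along -z (the intrinsics and any distortion apply to the point x, -y, -z); pixel columns grow to the right and rows downward; lengths in m; the calibration is good to about 2 mm. A picture is of the moment at which its call begins.
- robot.hand_in(): hands the job in; it is judged then, once.
The state is a dict: "time": time; "qpos": joint angles; "qvel": joint speeds; "joint_efforts": joint torques, N m; "tool_pos": TCP position; "tool_rot": TCP orientation; "contact_force": force on the tool from outside, world axes, zero at the start; "torque": the same for the moment, N m; "opening": finger opening in m; "grip_force": force on a finger pad.
Only numpy, scipy, OpenCV 4.12 (cv2) and the standard library are available. Lean on these libraries where they do the work, as an engineer would, in place of code of your own. Each camera call takes 0.05 s, during which the arm holds its last target. There are 200 camera calls.

TASK

The teal bracket cup is stuck in its grey holder because its two side nibs are caught under the holder's orange lips. Grip the teal cup by its rim, twist it about an eighth of a turn (either way) while it is still down in the holder, pull it straight up and out, then lower it upright onto the middle of the round blue mat before letting go. Leave the white cup in the other holder where it is.

Things in the scene. Friction and masses are not known exactly. Their poses are not given: they have to be found in the camera images.
- teal_cup_center (a point): Loose teal plastic cup, 70 g, 84 mm tall, outside 62 mm wide at the rim, 52 at the foot, wall 4 mm. Point: on its axis half-way up, 42 mm below the rim. z up; x through its two side nibs (white stripes above them). Nested, the rim is 90 mm above the counter, 34 mm above the holder. Nibs start under the lips, blocking a straight pull; turned 35 to 90 degrees either way it lifts out. Turns freely.
- holder: Grey round holder fixed to the counter, with the teal cup in it: outside 90 mm wide, 56 mm tall, bore 76 mm, inner floor 6 mm above the counter. Origin: centre of its underside. z up; x through its two opposite orange lips at the top of the bore, which reach in to 32 mm from the axis and span 18 degrees either side of x. The cup's nibs reach out to 35 mm, 2 mm below the lips.
- mat: Round dark blue mat fixed flat on the counter, diameter 110 mm, 4 mm thick. Origin: centre of its underside, z up.
- white_cup_center (a point): White cup of the same size in an identical grey holder, to be left alone. This point is on its axis, half-way up (48 mm above the counter).

How it is judged:
On the way, in this order (a step that is already met when the one before it is completed fails the run):
1. the teal cup is twisted at least 20 degrees out of line with the lips while still down in its holder (angle between the x axis of teal_cup_center and the x axis of holder, either way round above 0.35 rad and z of teal_cup_center in the frame of holder below 0.056 m), for 0.04 s.
2. the teal cup is lifted clear of its holder (z of teal_cup_center in the frame of holder above 0.11 m), for 0.04 s.
3. the teal cup is lowered onto the middle of the mat while still held (horizontal distance between teal_cup_center and mat below 0.025 m and z of teal_cup_center in the frame of mat below 0.056 m and contact force between the fingers and teal_cup above 0.5 N), for 0.04 s.
At the end, for the whole second after the job is handed in: The teal cup stands still, upright (within 10 degrees) and open end up, its axis within 25 mm of the mat's centre and its foot on the mat; the white cup is still in its holder, moved less than 15 mm (horizontal distance between teal_cup_center and mat below 0.025 m and z of teal_cup_center in the frame of mat between 0.04 and 0.052 m and angle between teal_cup_center's own z axis and vertical below 0.17 rad and linear speed of teal_cup below 0.03 m/s and distance of white_cup_center from where it was at the start of the episode below 0.015 m); the robot touches nothing.
It fails at once if the white cup is moved more than 15 mm (distance of white_cup_center from where it was at the start of the episode above 0.015 m).
It also fails if it takes over 46 s, if anything falls off the work surface, if the arm or the gripper's body presses on something with over 40 N, if the wrist force passes 120 N, or if a joint passes its speed limit or range.

## Working session

There is one attempt and no reset: what is moved stays moved. The work goes in short steps, Python scripts to look and compute and a tool call to move; the robot and the scene stay as the last step left them, time stands still between calls to the robot, and variables do not carry over. Pictures are saved under pics/ and viewed, at most 10 in all, crops included, and the job is handed in when it is done.

Besides the shell and the picture viewer there is one more tool, called after "Call:" as name(argument=value, ...), one argument or row to a line, values as JSON. move_arm: Moves the arm, as the interface text tells. Shifts and turns lie within -1 to 1; 1 stands for 0.1 m of shift or pi rad of turn. Its arguments: {"type":"object","properties":{"motion":{"type":"array"},"fingers":{"type":"number"},"newtons":{"type":"number"}},"required":["motion"]}

```bash
mkdir -p pics; cat > h.py <<'E'
import numpy as np, cv2
from cell import robot
def cam(n):
    d=robot.read_camera(n); f=210/np.tan(np.radians(d['vfov'])/2)
    z=d['range_z']; v,u=np.mgrid[0:420,0:560]
    P=np.stack([(u-d['cx'])/f*z,-(v-d['cy'])/f*z,-z],-1)
    E=d['extrinsics']; W=P@E[:3,:3].T+E[:3,3]; W[z==0]=np.nan
    return d['image'],W,d
def save(n,im): cv2.imwrite('pics/'+n,im[...,::-1])
E
python3 - <<'E'
from h import *
ims=[]
for n in('top','side'):
    im,W,d=cam(n); np.savez(n,im=im,W=W); save(n+'0.png',im)
    print(n,[k for k in d],d['vfov'],d['cx'],d['cy'],d['extrinsics'].round(3).tolist())
    hsv=cv2.cvtColor(im,cv2.COLOR_RGB2HSV)
    for nm,lo,hi in(('teal',(78,90,50),(98,255,255)),('blue',(102,90,30),(130,255,255)),('orange',(5,130,100),(20,255,255))):
        m=cv2.inRange(hsv,lo,hi); c,l,s,ce=cv2.connectedComponentsWithStats(m)
        for i in range(1,c):
            if s[i,4]>25: print(nm,s[i].tolist(),np.nanmedian(W[l==i],0).round(3),np.nanmin(W[l==i],0).round(3),np.nanmax(W[l==i],0).round(3))
print(robot.observe(),robot.pinch_z)
E
```

```text
top ['image', 'range_z', 'vfov', 'cx', 'cy', 'extrinsics'] 56.89562885261602 279.2212900579956 211.20998904953595 [[-0.014, 0.991, -0.129, 0.427], [-1.0, -0.015, -0.004, -0.004], [-0.006, 0.129, 0.992, 0.869], [0.0, 0.0, 0.0, 1.0]]
teal [371, 200, 15, 19, 189] [ 0.54  -0.22   0.012] [ 0.511 -0.236  0.007] [ 0.56  -0.187  0.093]
teal [270, 268, 39, 31, 785] [ 0.383 -0.019  0.054] [ 0.352 -0.058  0.047] [0.414 0.021 0.058]
blue [253, 169, 47, 46, 1715] [0.585 0.006 0.004] [ 0.533 -0.046 -0.002] [0.637 0.059 0.01 ]
side ['image', 'range_z', 'vfov', 'cx', 'cy', 'extrinsics'] 57.381974113512435 277.7521115494242 210.6902156699693 [[0.663, 0.563, -0.494, 0.146], [-0.749, 0.487, -0.45, -0.343], [-0.013, 0.668, 0.744, 0.646], [0.0, 0.0, 0.0, 1.0]]
teal [359, 249, 17, 29, 63] [ 0.515 -0.198  0.091] [ 0.506 -0.23   0.068] [ 0.555 -0.187  0.093]
teal [215, 251, 39, 37, 657] [ 0.378 -0.021  0.055] [ 0.349 -0.057  0.052] [0.409 0.019 0.058]
teal [378, 250, 17, 28, 56] [ 0.549 -0.239  0.09 ] [ 0.518 -0.246  0.055] [ 0.57  -0.204  0.093]
blue [271, 200, 48, 36, 1387] [0.58  0.003 0.005] [ 0.529 -0.048  0.001] [0.635 0.058 0.008]
orange [371, 289, 12, 3, 31] [ 0.51  -0.239  0.057] [ 0.503 -0.247  0.053] [ 0.518 -0.232  0.058]
{'time': 0.1, 'qpos': array([ 1.19004866e+00,  3.42649456e-01,  1.52490278e+00,  1.34680756e-05,
        1.27540307e+00, -1.45977669e-01]), 'qvel': array([-0.00069967, -0.0019609 , -0.00275993,  0.00181761, -0.00076505,
        0.00134155]), 'joint_efforts': array([ 2.05555436e-03, -4.31999123e+01, -2.44698268e+01,  7.20505044e-02,
        5.24797000e-02, -4.07951450e-05]), 'tool_pos': array([0.12193789, 0.51023298, 0.19372289]), 'tool_rot': array([-3.14024636e+00, -2.10953890e-04,  2.90681859e+00]), 'contact_force': array([-0.27296812, -0.1566174 ,  0.68926983]), 'torque': array([ 0.02603448,  0.0349174 , -0.01543832]), 'grip_force': 0.0, 'opening': 0.09211571424152923} 0.0188
```

View pics/top0.png

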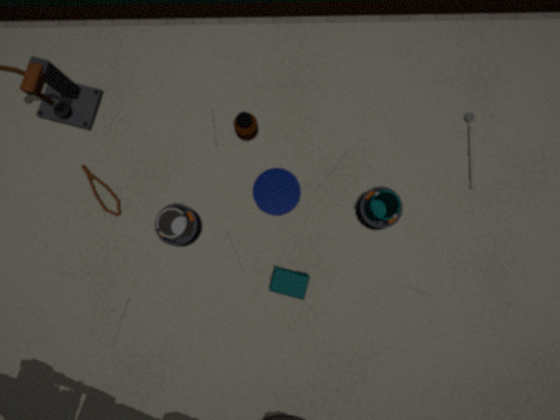

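View pics/side0.png

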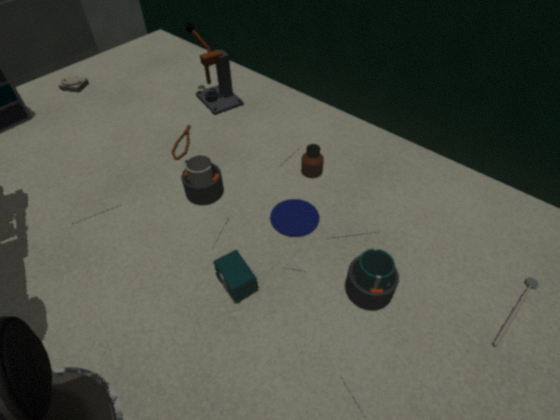

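The top view shows the teal cup at about (381,206) with orange lips at (370,196) and (392,219), the mat at (276,191) and the white cup at (175,225). The side view shows the teal cup at (376,265) with one lip and a stripe at (377,290). The teal block near (289,282) is a distractor. Next I fit the rim, lips and mat.

```bash
python3 - <<'E'
from h import *
from scipy.optimize import least_squares
for n in('top','side'):
    D=np.load(n+'.npz'); im,W=D['im'],D['W']; hsv=cv2.cvtColor(im,cv2.COLOR_RGB2HSV)
    near=np.hypot(W[...,0]-.535,W[...,1]+.217)<.06
    def circ(m,lab,r):
        p=W[m][:,:2]; s=least_squares(lambda q:np.hypot(*(p-q[:2]).T)-r,p.mean(0),loss='soft_l1',f_scale=.003)
        print(n,lab,len(p),s.x.round(4),'rms',np.std(s.fun).round(4))
    circ(near&(W[...,2]>.083)&(W[...,2]<.1),'rim',.029)
    circ(near&(W[...,2]>.05)&(W[...,2]<.060),'holder top',.0415)
    m=cv2.inRange(hsv,(102,90,30),(130,255,255))>0
    (u,v),(a,b),_=cv2.minAreaRect(np.argwhere(m)[:,::-1].astype(np.float32))
    print('mat',np.nanmean(W[m],0).round(4),W[int(v),int(u)].round(4))
    o=(cv2.inRange(hsv,(3,120,60),(20,255,255))>0)&near
    c,l,s,ce=cv2.connectedComponentsWithStats(o.astype(np.uint8))
    for i in range(1,c):
        if s[i,4]>3: print('lip',s[i,4],ce[i].round(1),np.nanmedian(W[l==i],0).round(4))
    y,x=(190,340) if n=='top' else (235,330)
    save(n+'1.png',cv2.convertScaleAbs(cv2.resize(im[y-15:y+65,x-5:x+85],None,fx=6,fy=6,interpolation=2),alpha=1.8))
E
cd pics; python3 -c "
import cv2;a=cv2.imread('top1.png');b=cv2.imread('side1.png');cv2.imwrite('both1.png',cv2.resize(cv2.hconcat([a,b]),(800,356)))"
```

```text
top rim 229 [ 0.5383 -0.2156] rms 0.0013
top holder top 496 [ 0.5383 -0.2162] rms 0.0059
mat [0.585  0.0058 0.0041] [0.5855 0.0064 0.005 ]
lip 34 [369.5 194.4] [ 0.5665 -0.1918  0.0563]
lip 28 [391.6 220. ] [ 0.5104 -0.2356  0.056 ]
side rim 362 [ 0.5351 -0.2161] rms 0.0013
side holder top 669 [ 0.535  -0.2156] rms 0.0068
mat [0.5804 0.0037 0.0046] [0.5815 0.0055 0.0035]
lip 55 [376.3 290.2] [ 0.5102 -0.2396  0.0566]
```

View pics/both1.png

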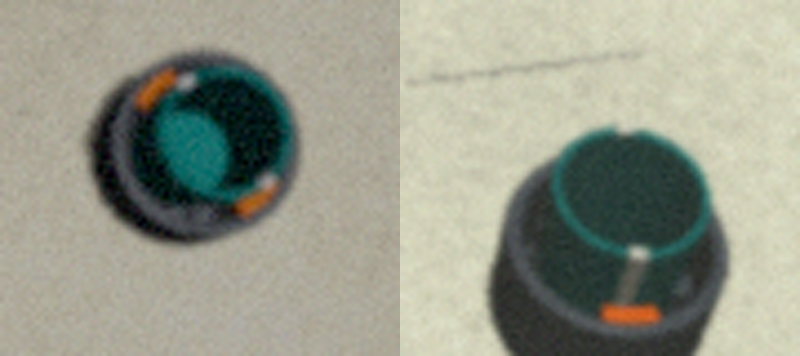

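Both cameras agree: cup axis ≈ (0.537, -0.216), lip axis ≈ 39° and mat ≈ (0.583, 0.005). I'll straddle the rim with the fingers perpendicular to the nibs, and travel high first.

Call:
move_arm(
  motion=[
    [-0.5, -0.3, 0, 0, 0, 0],
    [-1, -0.6, 0, 0, 0, 0],
    [-1, -0.6, 0, 0, 0, 0],
  ],
  fingers=1,
)

```text
time: 0.48
tool_pos: [0.2075, 0.4267, 0.1941]
tool_rot: [-3.14, 0.0, 2.902]
contact_force: [-0.6, 0.1, 0.8]
opening: 0.0923
grip_force: 0.0
```

Call:
move_arm(
  motion=[
    [-0.5, -0.3, 0, 0, 0, 0],
    [-1, -0.6, 0, 0, 0, 0],
    [-1, -0.6, 0, 0, 0, 0],
  ],
)

```text
time: 0.85
tool_pos: [0.2906, 0.3457, 0.1942]
tool_rot: [-3.141, 0.0, 2.902]
contact_force: [0.5, 0.9, 0.1]
opening: 0.092
grip_force: 0.0
```

Call:
move_arm(
  motion=[
    [-0.4, -0.4, 0, 0, 0, 0],
    [-0.8, -0.8, 0, 0, 0, 0],
    [-1, -1, 0, 0, 0, 0],
    [-1, -1, 0, 0, 0, 0],
  ],
)

```text
time: 1.35
tool_pos: [0.3629, 0.2269, 0.1942]
tool_rot: [3.141, -0.0, 2.905]
contact_force: [-1.0, -0.0, 0.1]
opening: 0.0918
grip_force: 0.0
```

Call:
move_arm(
  motion=[
    [-0.4, -0.4, 0, 0, 0, 0],
    [-0.8, -0.8, 0, 0, 0, 0],
    [-1, -1, 0, 0, 0, 0],
    [-1, -1, 0, 0, 0, 0],
  ],
)

```text
time: 1.85
tool_pos: [0.437, 0.107, 0.194]
tool_rot: [3.141, -0.001, 2.906]
contact_force: [-0.5, 0.2, -0.3]
opening: 0.0921
grip_force: 0.0
```

Call:
move_arm(
  motion=[
    [-0.4, -0.4, 0, 0, 0, 0],
    [-0.8, -0.8, 0, 0, 0, 0],
    [-1, -1, 0, 0, 0, 0],
    [-1, -1, 0, 0, 0, 0],
  ],
)

```text
time: 2.35
tool_pos: [0.511, -0.0131, 0.1938]
tool_rot: [3.141, -0.001, 2.906]
contact_force: [-0.3, 0.4, -0.3]
opening: 0.0914
grip_force: 0.0
```

Call:
move_arm(
  motion=[
    [-0.35, -0.5, 0, 0, 0, 0],
    [-0.7, -1, 0, 0, 0, 0],
    [-0.7, -1, 0, 0, 0, 0],
  ],
)

```text
time: 2.72
tool_pos: [0.5562, -0.1281, 0.1936]
tool_rot: [3.141, -0.001, 2.905]
contact_force: [-0.5, -0.1, -0.8]
opening: 0.092
grip_force: 0.0
```

Call:
move_arm(
  motion=[
    [0, -0.4, 0, 0, 0, 0.05],
    [0, -0.9, 0, 0, 0, 0.1],
    [0, -0.9, 0, 0, 0, 0.16],
    [0, -0.9, 0, 0, 0, 0.22],
    [0, -0.9, 0, 0, 0, 0.28],
    [0, -0.9, 0, 0, 0, 0.34],
    [0, -0.9, 0, 0, 0, 0.4],
    [0, -0.9, 0, 0, 0, 0.46],
    [0, -0.9, 0, 0, 0, 0.52],
    [0, -0.9, 0, 0, 0, 0.57],
    [0, -0.9, 0, 0, 0, 0.62],
    [0, -0.9, 0, 0, 0, 0.66],
  ],
)

```text
time: 4.22
tool_pos: [0.5347, -0.2113, 0.1944]
tool_rot: [-3.14, -0.001, 0.832]
contact_force: [-0.1, -0.1, 0.5]
opening: 0.0918
grip_force: 0.0
```

Call:
move_arm(
  motion=[
    [-0.02, 0.045, 0.4, 0, 0, 0.05],
    [-0.02, 0.045, 0.8, 0, 0, 0.05],
    [-0.02, 0.045, 0.9, 0, 0, 0.05],
    [-0.02, 0.045, 0.9, 0, 0, 0.05],
  ],
)

```text
time: 4.72
tool_pos: [0.5369, -0.218, 0.1048]
tool_rot: [-3.141, -0.0, 0.678]
contact_force: [-0.1, -1.7, 0.1]
opening: 0.0918
grip_force: 0.0
```

```bash
python3 - <<'E'
from h import *
A=[]
for n,(y,x) in(('top',(150,320)),('side',(200,310))):
    im,W,d=cam(n); A.append(cv2.resize(im[y:y+110,x:x+120],None,fx=3.3,fy=3.3,interpolation=2))
save('close2.png',cv2.convertScaleAbs(cv2.hconcat(A),alpha=1.8)); print(robot.observe()['tool_pos'],robot.observe()['tool_rot'])
E
```

```text
[ 0.53769165 -0.21929191  0.10606561] [ 3.13916467e+00 -1.27195304e-03  6.77296358e-01]
```

View pics/close2.png

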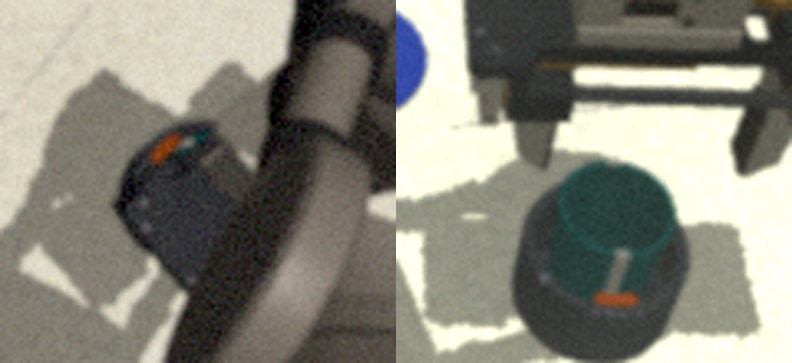

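The left panel (top) is mostly blocked by the arm. In the side panel the fingers straddle the cup, but their midpoint (~647) looks right of the cup's (~617). I'll check this numerically.

```bash
python3 - <<'E'
from h import *
from scipy.optimize import least_squares
im,W,d=cam('side'); s=robot.observe(); t=s['tool_pos']; print(t)
f=210/np.tan(np.radians(d['vfov'])/2);E=d['extrinsics']
for p in (t,[.5367,-.2158,.09]):
    q=E[:3,:3].T@(np.array(p)-E[:3,3]); u=d['cx']-f*q[0]/q[2]; v=d['cy']+f*q[1]/q[2]; print(u,v,'crop',(u-310)*3.3+396,(v-200)*3.3)
y=s['tool_rot'][2]; X=np.array([np.cos(y),np.sin(y)]);Y=np.array([np.sin(y),-np.cos(y)])
r=W-t; a=r[...,:2]@X; b=r[...,:2]@Y
m=(abs(a)<.03)&(abs(b)<.08)&(W[...,2]>.1)&(W[...,2]<.135)
for sg in(-1,1):
    k=m&(b*sg>0); 
    for z in(.106,.112,.118,.124): 
        kk=k&(abs(W[...,2]-z)<.003)
        if kk.any(): print(sg,z,kk.sum(),'b',np.nanpercentile(b[kk],[2,98]).round(4),'a',np.nanpercentile(a[kk],[2,98]).round(4))
k=(np.hypot(W[...,0]-.537,W[...,1]+.216)<.05)&(W[...,2]>.083)&(W[...,2]<.094)
p=W[k][:,:2]; o=least_squares(lambda q:np.hypot(*(p-q[:2]).T)-.029,p.mean(0),loss='soft_l1',f_scale=.003); print('rim',o.x,len(p))
v,u=np.where(k); print('rim px',u.min(),u.max(),v.min(),v.max())
E
```

```text
[ 0.53766502 -0.2196298   0.10613713]
380.43932196655675 257.69642462029725 crop 628.4497624896372 190.3982012469809
376.4813831417329 262.22585942122276 crop 615.3885643677186 205.34533609003512
rim [ 0.5351382  -0.21606733] 363
rim px 358 394 248 280
```

```bash
python3 - <<'E'
from h import *
im,W,d=cam('side'); s=robot.observe(); t=s['tool_pos']; print(t,s['tool_rot'],s['opening'])
z=d['range_z']
y=s['tool_rot'][2]; X=np.array([np.cos(y),np.sin(y)]);Y=np.array([np.sin(y),-np.cos(y)])
for v in (236,240,244,248,252):
    for u in list(range(346,362,3))+list(range(408,432,3)):
        w=W[v,u]; r=w-t
        if w[2]>.03: print((u,v),'a %.3f b %.3f z %.3f'%(r[:2]@X,r[:2]@Y,w[2]))
big=cv2.resize(im[170:300,310:470],None,fx=5,fy=4.6,interpolation=2); 
zz=np.clip((z[170:300,310:470]-.55)/.35*255,0,255).astype(np.uint8); 
save('c3.png',cv2.convertScaleAbs(np.repeat(zz[...,None],3,2).repeat(4,0).repeat(4,1)))
E
```

```text
[ 0.53750722 -0.21983312  0.10598684] [ 3.13894263e+00 -1.24118485e-03  6.76626479e-01] 0.09182553757425702
(346, 236) a -0.037 b -0.073 z 0.209
(349, 236) a -0.038 b -0.069 z 0.211
(352, 236) a -0.038 b -0.065 z 0.211
(355, 236) a -0.038 b -0.060 z 0.211
(358, 236) a -0.038 b -0.056 z 0.211
(361, 236) a -0.037 b -0.052 z 0.211
(414, 236) a 0.008 b 0.045 z 0.158
(417, 236) a -0.001 b 0.045 z 0.170
(420, 236) a -0.010 b 0.045 z 0.181
(423, 236) a -0.012 b 0.048 z 0.184
(426, 236) a -0.012 b 0.053 z 0.183
(429, 236) a -0.012 b 0.057 z 0.184
(346, 240) a -0.003 b -0.064 z 0.156
(349, 240) a -0.013 b -0.062 z 0.170
(352, 240) a -0.013 b -0.057 z 0.169
(355, 240) a -0.012 b -0.052 z 0.168
(358, 240) a -0.012 b -0.048 z 0.168
(414, 240) a 0.002 b 0.044 z 0.155
(417, 240) a -0.006 b 0.045 z 0.166
(420, 240) a -0.011 b 0.046 z 0.173
(423, 240) a -0.013 b 0.050 z 0.174
(426, 240) a -0.013 b 0.055 z 0.175
(429, 240) a -0.013 b 0.059 z 0.175
(349, 244) a -0.013 b -0.061 z 0.159
(352, 244) a -0.013 b -0.056 z 0.159
(355, 244) a -0.013 b -0.051 z 0.160
(414, 244) a -0.002 b 0.045 z 0.150
(417, 244) a -0.012 b 0.044 z 0.163
(420, 244) a -0.012 b 0.049 z 0.164
(423, 244) a -0.012 b 0.053 z 0.164
(426, 244) a -0.012 b 0.058 z 0.164
(349, 248) a -0.012 b -0.059 z 0.147
(352, 248) a -0.014 b -0.055 z 0.150
(355, 248) a -0.012 b -0.050 z 0.148
(414, 248) a -0.006 b 0.045 z 0.145
(417, 248) a -0.011 b 0.048 z 0.151
(420, 248) a -0.014 b 0.051 z 0.156
(423, 248) a -0.013 b 0.055 z 0.155
(426, 248) a -0.012 b 0.061 z 0.154
(414, 252) a -0.012 b 0.045 z 0.142
(417, 252) a -0.012 b 0.050 z 0.142
```

View pics/c3.png

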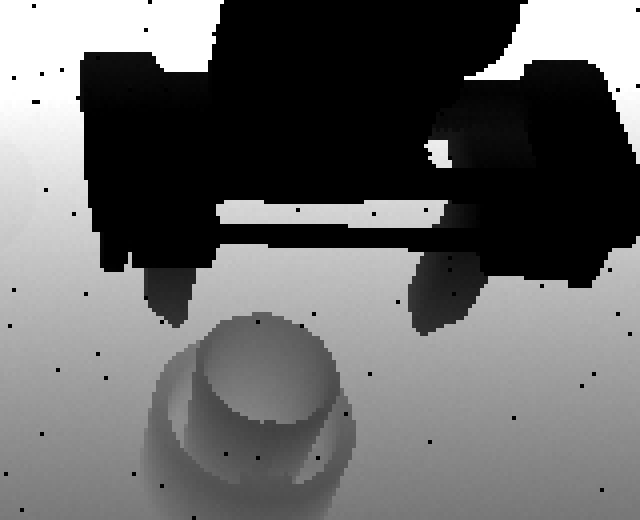

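The depth map confirms the fingers are laterally centred on the TCP (inner faces at b≈±0.045). The visible tips, however, sit at z≈0.14 against a reported 0.106. I'll shift -4 mm in y, go down to a reported 0.062 and look again before closing.

Call:
move_arm(
  motion=[
    [0.02, -0.04, 0.1, 0, 0, 0],
    [0.02, -0.04, 0.25, 0, 0, 0],
    [0.02, -0.04, 0.35, 0, 0, 0],
    [0.02, -0.04, 0.43, 0, 0, 0],
    [0.02, -0.04, 0.43, 0, 0, 0],
  ],
)

```text
time: 5.55
tool_pos: [0.5352, -0.2152, 0.0604]
tool_rot: [-3.14, 0.001, 0.676]
contact_force: [-0.5, -0.1, 0.2]
opening: 0.0916
grip_force: 0.0
```

```bash
python3 - <<'E'
from h import *
im,W,d=cam('side'); s=robot.observe(); print(s['tool_pos'],s['tool_rot'],s['contact_force'])
z=d['range_z'][190:320,310:470]
a=cv2.resize(cv2.convertScaleAbs(im[190:320,310:470],alpha=1.8),(400,325),interpolation=2)
b=cv2.resize(np.clip((z-.6)/.3*255,0,255).astype(np.uint8),(400,325),interpolation=0)
save('c4.png',cv2.hconcat([a,cv2.merge([b]*3)]))
E
```

```text
[ 0.53554109 -0.21540483  0.06097526] [-3.14104400e+00  1.19906412e-04  6.76137486e-01] [-0.07883941 -0.42292584  0.15996107]
```

View pics/c4.png

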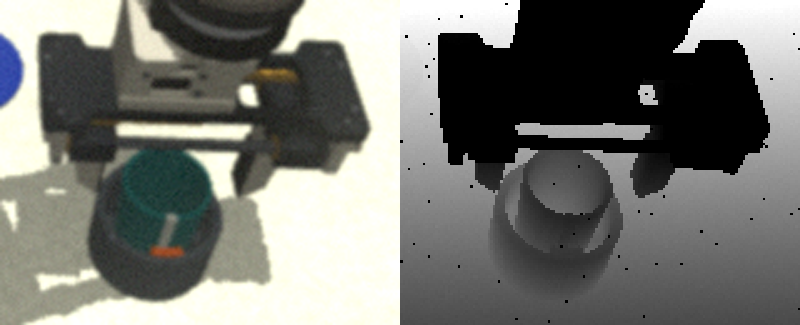

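The picture shows the fingers straddling the rim laterally: tips at about (90,195) and (240,195), cup centre at 165. The tips are drawn higher than reported. A gentle close will tell whether they are at rim height.

Call:
move_arm(
  motion=[
    [0, 0, 0, 0, 0, 0],
    [0, 0, 0, 0, 0, 0],
    [0, 0, 0, 0, 0, 0],
    [0, 0, 0, 0, 0, 0],
  ],
  fingers=-0.1,
  newtons=8,
)

```text
time: 6.1
tool_pos: [0.5357, -0.2154, 0.0614]
tool_rot: [3.141, -0.0, 0.676]
contact_force: [-1.0, -0.1, 0.7]
opening: 0.0565
grip_force: 0.0
```

Call:
move_arm(
  motion=[
    [0, 0, 0, 0, 0, 0],
    [0, 0, 0, 0, 0, 0],
  ],
)

```text
time: 6.35
tool_pos: [0.5356, -0.2154, 0.0613]
tool_rot: [-3.142, -0.0, 0.676]
contact_force: [-0.1, 0.2, -0.2]
opening: 0.0422
grip_force: 0.0
```

```bash
python3 - <<'E'
from h import *
im,W,d=cam('side'); s=robot.observe(); print(s['tool_pos'],s['opening'],s['grip_force'])
z=d['range_z'][190:320,310:470]
a=cv2.resize(cv2.convertScaleAbs(im[190:320,310:470],alpha=1.8),(400,325),interpolation=2)
b=cv2.resize(np.clip((z-.6)/.3*255,0,255).astype(np.uint8),(400,325),interpolation=0)
save('c5.png',cv2.hconcat([a,cv2.merge([b]*3)]))
t=s['tool_pos']; y=s['tool_rot'][2]; X=np.array([np.cos(y),np.sin(y)]);Y=np.array([np.sin(y),-np.cos(y)])
r=W-t; A=r[...,:2]@X; B=r[...,:2]@Y
for sg in(-1,1):
  k=(abs(A+.012)<.003)&(B*sg>.012)&(B*sg<.07)&(W[...,2]>.06)
  v,u=np.where(k)
  for vv in sorted(set(v))[-8:]:
    q=k&(np.arange(420)[:,None]==vv); print(sg,vv,np.where(q)[1][[0,-1]],'b',B[q].min().round(3),B[q].max().round(3),'z',np.median(W[q][:,2]).round(3))
E
```

```text
[ 0.53560219 -0.21537848  0.06128965] 0.04195288724493192 0.0
-1 271 [359 361] b -0.028 -0.026 z 0.078
-1 272 [359 361] b -0.027 -0.025 z 0.075
-1 273 [359 361] b -0.027 -0.025 z 0.073
-1 274 [359 361] b -0.027 -0.025 z 0.07
-1 275 [359 360] b -0.026 -0.025 z 0.065
-1 276 [359 360] b -0.026 -0.025 z 0.062
-1 277 [360 360] b -0.024 -0.024 z 0.062
-1 278 [360 360] b -0.024 -0.024 z 0.061
1 264 [390 399] b 0.02 0.034 z 0.106
1 265 [389 397] b 0.02 0.031 z 0.102
1 266 [389 395] b 0.02 0.029 z 0.099
1 267 [390 392] b 0.022 0.024 z 0.096
1 268 [392 394] b 0.026 0.029 z 0.09
1 269 [392 393] b 0.026 0.028 z 0.09
1 270 [391 393] b 0.024 0.027 z 0.09
1 271 [390 390] b 0.025 0.025 z 0.08
```

View pics/c5.png

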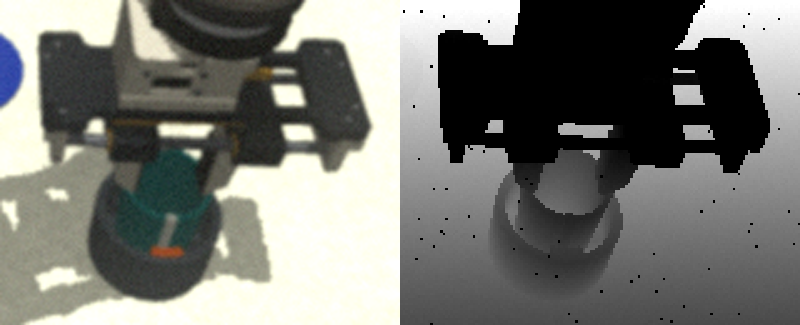

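Clear result: the fingers closed to 42 mm over the rim without touching it. So the real tips are about 36 mm above the reported TCP; both the tip and body heights in the depth map agree. I'll open again and descend the missing 34 mm slowly, watching the force.

Call:
move_arm(
  motion=[
    [0, 0, 0, 0, 0, 0],
    [0, 0, 0, 0, 0, 0],
    [0, 0, 0, 0, 0, 0],
    [0, 0, 0, 0, 0, 0],
    [0, 0, 0, 0, 0, 0],
    [0.02, 0, 0, 0, 0, 0],
  ],
  fingers=1,
)

```text
time: 7.15
tool_pos: [0.5372, -0.2141, 0.0613]
tool_rot: [-3.142, -0.0, 0.676]
contact_force: [0.6, 0.2, 0.4]
opening: 0.0911
grip_force: 0.0
```

Call:
move_arm(
  motion=[
    [0, 0, 0.07, 0, 0, 0],
    [0, 0, 0.14, 0, 0, 0],
    [0, 0, 0.2, 0, 0, 0],
    [0, 0, 0.2, 0, 0, 0],
  ],
)

```text
time: 7.65
tool_pos: [0.5367, -0.2139, 0.0405]
tool_rot: [-3.14, 0.0, 0.676]
contact_force: [-0.0, 0.1, -0.6]
opening: 0.0918
grip_force: 0.0
```

```bash
python3 - <<'E'
from h import *
im,W,d=cam('side'); s=robot.observe(); print(s['tool_pos'],s['opening'],s['contact_force'])
t=s['tool_pos']; y=s['tool_rot'][2]; X=np.array([np.cos(y),np.sin(y)]);Y=np.array([np.sin(y),-np.cos(y)])
r=W-t; A=r[...,:2]@X; B=r[...,:2]@Y
for sg in(-1,1):
  k=(abs(A+.012)<.004)&(B*sg>.038)&(B*sg<.065)&(W[...,2]>.06)
  v,u=np.where(k)
  for vv in sorted(set(v))[-5:]:
    q=k&(np.arange(420)[:,None]==vv); print(sg,vv,'b',B[q].min().round(3),B[q].max().round(3),'z',np.median(W[q][:,2]).round(3))
E
```

```text
[ 0.53699954 -0.21403905  0.04092775] 0.09185779908728368 [ 0.35042124  0.51649263 -0.07631312]
-1 268 b -0.062 -0.048 z 0.085
-1 269 b -0.06 -0.049 z 0.082
-1 270 b -0.056 -0.049 z 0.08
-1 271 b -0.054 -0.048 z 0.076
-1 272 b -0.05 -0.05 z 0.073
1 270 b 0.045 0.06 z 0.086
1 271 b 0.045 0.057 z 0.083
1 272 b 0.044 0.054 z 0.079
1 273 b 0.045 0.05 z 0.076
1 274 b 0.046 0.046 z 0.076
```

Tips are now at z≈0.075, as predicted. I'll go 12 mm further and close on the rim.

Call:
move_arm(
  motion=[
    [0, 0, 0.05, 0, 0, 0],
    [0, 0.01, 0.1, 0, 0, 0],
    [0, 0.01, 0.12, 0, 0, 0],
    [0, 0.01, 0.12, 0, 0, 0],
  ],
)

```text
time: 8.2
tool_pos: [0.5377, -0.2149, 0.0291]
tool_rot: [-3.141, 0.0, 0.676]
contact_force: [0.1, 1.1, 1.1]
opening: 0.0919
grip_force: 0.0
```

Call:
move_arm(
  motion=[
    [0, 0, 0, 0, 0, 0],
    [0, 0, 0, 0, 0, 0],
    [0, 0, 0, 0, 0, 0],
    [0, 0, 0, 0, 0, 0],
    [0, 0, 0, 0, 0, 0],
  ],
  fingers=-0.1,
  newtons=12,
)

```text
time: 8.82
tool_pos: [0.5379, -0.215, 0.0294]
tool_rot: [3.141, -0.0, 0.676]
contact_force: [-0.1, 0.1, 0.9]
opening: 0.0617
grip_force: 12.0
```

Gripped at 61.7 mm with 12 N. Now the twist.

Call:
move_arm(
  motion=[
    [0, 0, 0, 0, 0, -0.04],
    [0, 0, 0, 0, 0, -0.08],
    [0, 0, 0, 0, 0, -0.12],
    [0, 0, 0, 0, 0, -0.16],
    [0, 0, 0, 0, 0, -0.2],
    [0, 0, 0, 0, 0, -0.24],
    [0, 0, 0, 0, 0, -0.28],
    [0, 0, 0, 0, 0, -0.28],
    [0, 0, 0, 0, 0, -0.28],
  ],
)

```text
time: 9.95
tool_pos: [0.5378, -0.2149, 0.0294]
tool_rot: [3.141, -0.0, 1.554]
contact_force: [-0.3, -1.0, 0.9]
opening: 0.062
grip_force: 12.0
```

```bash
python3 - <<'E'
from h import *
im,W,d=cam('side'); s=robot.observe(); print(s['tool_pos'],s['tool_rot'],s['opening'],s['grip_force'],s['contact_force'],s['torque'])
save('c6.png',cv2.resize(cv2.convertScaleAbs(im[210:320,320:450],alpha=1.8),(650,550),interpolation=2))
E
```

```text
[ 0.53782078 -0.21493641  0.02936341] [ 3.14150649e+00 -1.32249434e-05  1.55396002e+00] 0.062068728304303364 12.000075586911407 [-0.28945633  0.0487792   0.8530228 ] [-0.14984954  0.14780407  0.05998374]
```

View pics/c6.png

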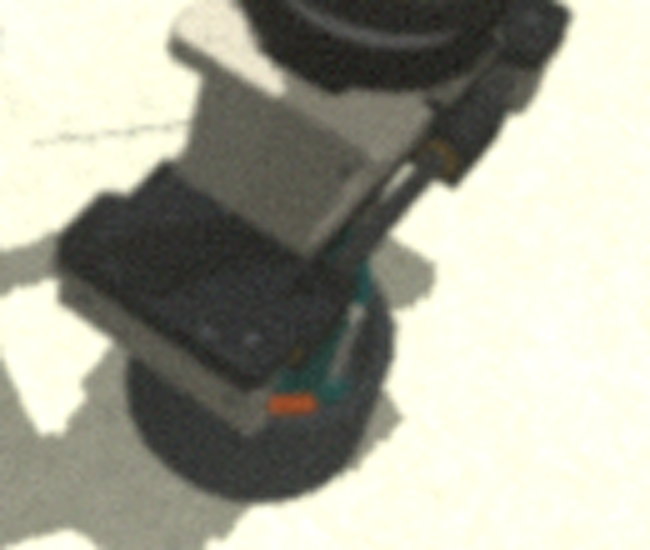

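The stripe (345,335) and nib (330,385) are now well clear of the lip (292,403), so the cup turned with the gripper. Now lift straight up.

Call:
move_arm(
  motion=[
    [0, 0, -0.05, 0, 0, -0.0],
    [0, 0, -0.1, 0, 0, 0],
    [0, 0, -0.2, 0, 0, 0],
    [0, 0, -0.35, 0, 0, 0],
    [0, 0, -0.5, 0, 0, 0],
    [0, 0, -0.7, 0, 0, 0],
    [0, 0, -0.85, 0, 0, 0],
    [0, 0, -1, 0, 0, 0],
    [0, 0, -1, 0, 0, 0],
    [0, 0, -1, 0, 0, 0],
  ],
)

```text
time: 11.25
tool_pos: [0.5374, -0.2147, 0.1288]
tool_rot: [-3.141, -0.001, 1.556]
contact_force: [0.0, 0.0, -0.7]
opening: 0.0621
grip_force: 12.0
```

```bash
python3 - <<'E'
from h import *
s=robot.observe(); print(s['tool_pos'],s['tool_rot'],s['opening'],s['grip_force'],s['contact_force'])
for n in('top','side'):
    im,W,d=cam(n); hsv=cv2.cvtColor(im,cv2.COLOR_RGB2HSV)
    m=cv2.inRange(hsv,(102,90,30),(130,255,255))>0; v,u=np.where(m); print(n,'mat',np.nanmean(W[m],0),'bbox mid',W[(v.min()+v.max())//2,(u.min()+u.max())//2],m.sum())
    t=(cv2.inRange(hsv,(78,80,20),(98,255,255))>0)&(np.hypot(W[...,0]-.537,W[...,1]+.216)<.06)
    if t.any(): print('cup',t.sum(),np.nanpercentile(W[t],[2,50,98],axis=0).round(3).tolist())
E
```

```text
[ 0.53744924 -0.21472076  0.12877492] [-3.14074133e+00 -5.55843068e-04  1.55592235e+00] 0.062087379615139125 11.99994984373916 [ 0.04841738  0.02430041 -0.71191423]
top mat [0.58500914 0.00588519 0.00418124] bbox mid [0.58565966 0.00639138 0.00406941] 1714
cup 335 [[0.514, -0.233, 0.013], [0.537, -0.194, 0.144], [0.568, -0.18, 0.25]]
side mat [0.58044856 0.00356301 0.00466319] bbox mid [0.58115009 0.00514514 0.00408346] 1384
cup 468 [[0.508, -0.248, 0.109], [0.516, -0.234, 0.135], [0.543, -0.201, 0.19]]
```

The cup is out, with the grip held at 12 N. Mat ≈ (0.583, 0.005), so transfer +0.22 m along tool x and +0.042 m along tool y.

Call:
move_arm(
  motion=[
    [0.15, 0.03, 0, 0, 0, 0],
    [0.4, 0.08, 0, 0, 0, 0],
    [0.7, 0.14, 0, 0, 0, 0],
    [1, 0.2, 0, 0, 0, 0],
  ],
)

```text
time: 11.85
tool_pos: [0.5593, -0.1133, 0.129]
tool_rot: [-3.141, -0.001, 1.556]
contact_force: [0.2, -0.8, -0.2]
opening: 0.0617
grip_force: 12.0
```

Call:
move_arm(
  motion=[
    [0.3, 0.06, 0, 0, 0, 0],
    [0.6, 0.12, 0, 0, 0, 0],
    [0.85, 0.17, 0, 0, 0, 0],
    [1, 0.2, 0, 0, 0, 0],
  ],
)

```text
time: 12.35
tool_pos: [0.5807, -0.0134, 0.129]
tool_rot: [-3.141, -0.0, 1.557]
contact_force: [0.1, 0.1, -1.3]
opening: 0.062
grip_force: 12.0
```

Call:
move_arm(
  motion=[
    [0.1, 0.02, 0, 0, 0, 0],
    [0.2, 0.02, 0.1, 0, 0, 0],
    [0.2, 0.02, 0.3, 0, 0, 0],
    [0.2, 0.02, 0.5, 0, 0, 0],
    [0.2, 0.02, 0.7, 0, 0, 0],
    [0.2, 0.02, 0.8, 0, 0, 0],
    [0.2, 0.02, 0.8, 0, 0, 0],
    [0.2, 0.02, 0.8, 0, 0, 0],
  ],
)

```text
time: 13.35
tool_pos: [0.5836, 0.0043, 0.05]
tool_rot: [3.14, 0.0, 1.556]
contact_force: [0.8, -0.1, -0.5]
opening: 0.062
grip_force: 12.0
```

```bash
python3 - <<'E'
from h import *
s=robot.observe(); print(s['tool_pos'],s['tool_rot'],s['contact_force'])
im,W,d=cam('side')
save('c7.png',cv2.resize(cv2.convertScaleAbs(im[150:260,230:360],alpha=1.8),(650,550),interpolation=2))
E
```

```text
[0.58358444 0.00429643 0.0499577 ] [3.14036607e+00 4.77314912e-05 1.55567893e+00] [ 0.8077288  -0.10989586 -0.49084822]
```

View pics/c7.png

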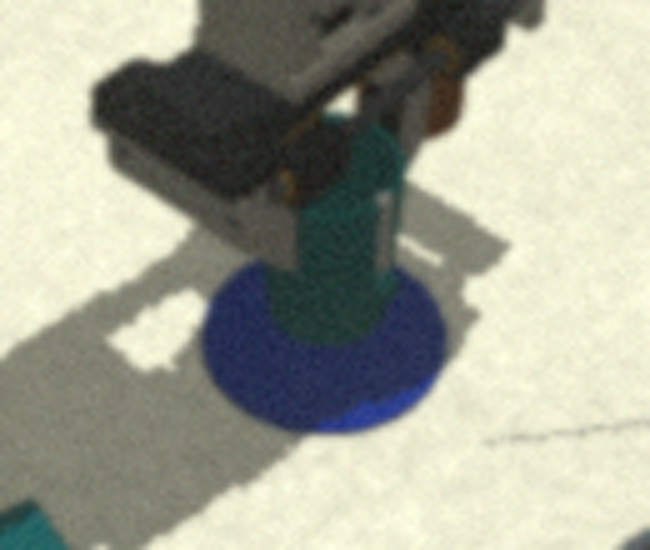

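The cup hangs upright over the mat centre (mat centre ≈ (325,345), foot front at ≈(325,345), still about 22 mm above it). The brown bottle is behind the right finger, so I'll check that clearance first.

```bash
python3 - <<'E'
from h import *
for n,(a,b,c,e) in(('top',(105,145,230,262)),('side',(142,180,298,326))):
    W=np.load(n+'.npz')['W'][a:b,c:e].reshape(-1,3); k=W[:,2]>.02; print(n,k.sum(),np.percentile(W[k],[2,50,98],axis=0).round(3).tolist())
E
```

```text
top 514 [[0.705, 0.048, 0.022], [0.722, 0.07, 0.049], [0.746, 0.095, 0.075]]
side 500 [[0.703, 0.047, 0.021], [0.717, 0.065, 0.047], [0.744, 0.092, 0.074]]
```

Clear: the bottle starts at x≥0.70 and its top is at 0.075. Lower onto the mat.

Call:
move_arm(
  motion=[
    [0, 0, 0.06, 0, 0, 0],
    [0, 0, 0.12, 0, 0, 0],
    [0, 0, 0.17, 0, 0, 0],
    [0, 0, 0.2, 0, 0, 0],
    [0, 0, 0.22, 0, 0, 0],
    [0, 0, 0.225, 0, 0, 0],
    [0, 0, 0.225, 0, 0, 0],
  ],
)

```text
time: 14.28
tool_pos: [0.5832, 0.0044, 0.0273]
tool_rot: [3.141, -0.0, 1.556]
contact_force: [-0.5, -0.2, 3.7]
opening: 0.0617
grip_force: 12.0
```

Contact force rose to 3.7 N, so the foot is on the mat. Release and rise straight up.

Call:
move_arm(
  motion=[
    [0, 0, 0, 0, 0, 0],
    [0, 0, 0, 0, 0, 0],
    [0, 0, 0, 0, 0, 0],
    [0, 0, 0, 0, 0, 0],
    [0, 0, 0, 0, 0, 0],
    [0, 0, 0, 0, 0, 0],
  ],
  fingers=1,
)

```text
time: 15.02
tool_pos: [0.5831, 0.0044, 0.0268]
tool_rot: [3.142, -0.0, 1.556]
contact_force: [0.6, 0.1, -0.7]
opening: 0.0915
grip_force: 0.0
```

Call:
move_arm(
  motion=[
    [0, 0, -0.1, 0, 0, 0],
    [0, 0, -0.3, 0, 0, 0],
    [0, 0, -0.6, 0, 0, 0],
    [0, 0, -1, 0, 0, 0],
    [0, 0, -1, 0, 0, 0],
    [0, 0, -1, 0, 0, 0],
  ],
)

```text
time: 15.78
tool_pos: [0.5828, 0.0045, 0.1269]
tool_rot: [-3.142, -0.0, 1.556]
contact_force: [0.2, -0.1, -0.4]
opening: 0.0917
grip_force: 0.0
```

```bash
python3 - <<'E'
from h import *
s=robot.observe(); print(s['tool_pos'],s['opening'],s['contact_force'])
im,W,d=cam('side')
k=(np.hypot(W[...,0]-.583,W[...,1]-.005)<.05)&(W[...,2]>.078)&(W[...,2]<.095)
print('rim',np.nanpercentile(W[k],[2,50,98],axis=0).round(3).tolist())
save('c8.png',cv2.resize(cv2.convertScaleAbs(im[130:260,170:360],alpha=1.8),(760,520),interpolation=2))
E
```

```text
[0.58279582 0.00447984 0.12686687] 0.09167696805111299 [ 0.19926858 -0.08928583 -0.39189887]
rim [[0.552, -0.026, 0.079], [0.581, 0.004, 0.087], [0.609, 0.033, 0.09]]
```

View pics/c8.png

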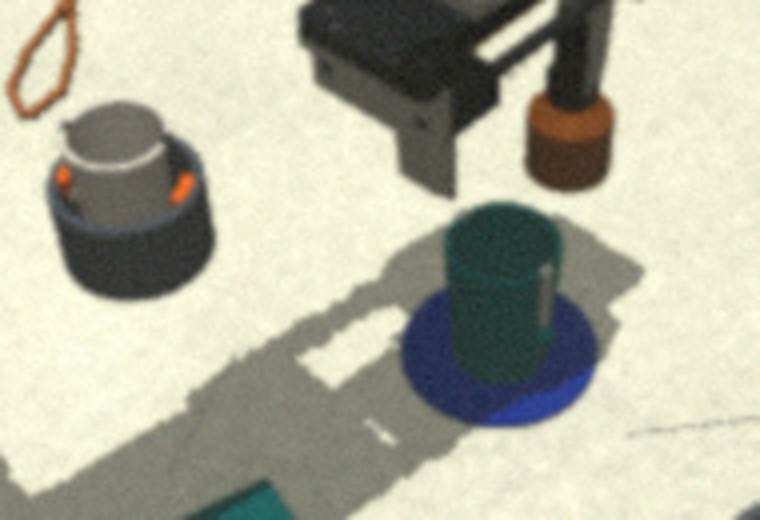

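The teal cup stands upright in the middle of the mat (foot ≈ (500,355), mat centre ≈ (500,350)). The white cup is still in its holder at (120,160), and the gripper is clear.

```bash
python3 -c "
from cell import robot
print(robot.hand_in())"
```

```text
the job is handed in; nothing more can be done
None
```

I twisted the teal cup about 50°, lifted it out of its holder, set it upright on the middle of the blue mat, left the white cup alone, and handed the job in at about 16 s; no verdict came back.

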